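Lock the small-parts cabinet with its slotted lock bar

ROBOT

A 7-joint arm with a two-finger parallel gripper is mounted at the origin on the work surface. World frame = base frame: x ahead of the robot, y to its left, z up, the work surface at z = 0. Lengths are in mm, angles in rad, forces in N, time in s.
With the tool pointing down it reaches from about 400 to 875 mm from the base axis. Payload 4.4 kg.
Tool frame: the origin (TCP) lies at the very end of the fingers, on their centre line; the grasp point (between the pads) lies 19 mm behind it; y points along the fingers, z is the direction in which the jaws open and shut, and the axes are right-handed (so a half turn about y gives the same grasp; the last joint's range is limited). The gripper opens to 85 mm and grips with 20 to 120 N. Pads are 22 mm wide; open, the fingers measure 114 mm over their backs; the gripper's body (76 mm by 85 mm) begins 54 mm behind the grasp point. The pads swing forward as they close: fully open they stand 13 mm farther back than shut.
Start: joints at [1.062, 0.628, 0.038, 1.517, -0.027, 0.996, -0.02], TCP at [278.534, -587.313, 231.313] pointing down, gripper open.
Joint ranges: [-3.06, 3.06], [-0.37, 2.12], [-1.25, 1.32], [0.18, 2.47], [-1.1, 4.24], [0.23, 1.98], [-2.94, 2.94]. Speed limits (rad/s): [2.57, 2.57, 3.14, 3.14, 3.14, 3.14, 3.14].

INTERFACE

Orientations are given as [roll, pitch, yaw] about the fixed x, y, z axes, in that order (R = Rz(yaw) Ry(pitch) Rx(roll)).
In Python, from cell import * gives the robot as it stands.
- The arm moves only by the tool apply_moves, never from a script. Its argument "targets" is a list of rows, each a list of 6 numbers: the shift along the tool's x, y, z in units of 40 mm (1.0 is 40 mm), then the turn, a rotation vector about the tool's x, y, z in units of 8 degrees (1.0 is 8 degrees). A call has 1 to 12 rows; each row shifts and turns the commanded pose from where the row before left it, along the tool's axes as they then stand; what a row does not reach is not made up. A row lasts 1/8 s, in which the tool goes at most 62.5 mm and 10.7 degrees, less where a joint would pass 70% of its speed; a pose out of reach is approached as far as the arm can. A call is refused whole if a number of a shift passes 1 or a number of a turn 1, either way. A call with a gripper value outside its range is refused whole. "jaw" is the gripper command: -1 is shut, 1 is fully open, values between are in proportion, set as the call begins (left out, the last holds). The fingers move at their own pace and stop on an object; the grip force is fixed at half the most. Time passes only in rows, so rows that do not move let the fingers close. It gives the time, the measured TCP pose, the force and the opening at its end, in the units of the state.
- read_state(): the state, without advancing time (a new reading comes with each control period).
- get_image(name): name is "scene" or "side" or "wrist"; returns the picture (480x640x3 uint8, red, green, blue); there is no depth.
- calibration(name): a dict with "fx", "fy", "cx", "cy" (pixels), "k1" (the pictures are not rectified: a ray, as slopes to the right and down, at radius r is drawn at 1 + k1 r^2 times it, then the intrinsics apply), "world_from_camera" (4x4, takes a point from camera to world coordinates). Camera axes: x right, y down, z forward; pixel columns grow to the right and rows downward; lengths in mm; the calibration is good to about 2 mm. A picture is of the moment at which its call begins: read the wrist's pose just before it. calibration takes no time and is no camera call; for the wrist camera it gives the pose at the moment of the call.
- finish_job(): hands the job in, once; it reports no verdict.
The state is a dict: "clock": time; "qpos": joint angles; "qd": joint speeds; "tau": joint torques, N m; "eef_pos": TCP position; "tool_rot": TCP orientation; "force": force on the tool from outside, world axes, zero at the start; "torque": the same for the moment, N m; "width": finger opening in mm.
Only numpy, scipy, OpenCV 4.12 (cv2) and the standard library are available. Lean on these libraries where they do the work, as an engineer would, in place of code of your own. Each camera call takes 0.05 s, during which the arm holds its last target. There are 200 camera calls.

TASK

Lock up the small drawer cabinet: take the steel lock bar out of the wooden block, slide its two slots sideways behind the heads of the two studs on the cabinet's front until it hangs there fully home, and let go of it. Then pull up the parked spring knob on the cabinet's top edge, turn it anticlockwise to its other notch and let it snap down into the notch in the bar's ear, so that the bar cannot slide off. Leave the jar, the carton and the roll of tape where they are.

Things in the scene. Friction and masses are not known exactly. Their poses are not given: they have to be found in the camera images.
- cabinet: Dark wooden cabinet, six small drawers in two columns, 360 wide (y) x 200 deep (x) x 190 mm high, fixed, its front facing away from the robot. Origin: centre of its underside; its x points from front to back, z up; the front is at x = -100 mm. Drawer pulls stand 15 mm out of the front, 73 mm or more beside the centre line. Two studs stand one above the other on the centre line of the front.
- stud_top (a point): Upper steel stud: shank 8 mm diameter standing 11 mm out of the front, ending in a head 18 mm wide and 4 mm thick. Point: on the shank's axis, midway between the front face and the head (5.5 mm from each), 138 mm above the counter. Axes as the cabinet's.
- stud_low (a point): Lower stud, same size, 78 mm straight below the upper. Point and axes likewise.
- bar_grip (a point): Centre of the loose lock bar's black grip, 16 thick (x) x 30 wide (y) x 64 mm high (z): grasp here. Bar's axes: x normal to its plate, y across, z up. Under the grip a steel plate 5 mm thick, y = -18 to +32 mm, z = -48 down to -200 mm (its foot); the neck between is 22 mm wide. About 0.36 kg in all. It must hang with its axes as the cabinet's.
- seat_top (a point): Closed end of the upper slot: the upper stud's axis lies here when the bar hangs fully home. 92 mm under the grip's centre, bar's axes. From here the slot, 13 mm high (z = -9 to +4 mm), runs level to the plate's -y edge, 18 mm away, and is open there. So the bar is offered flat to the front, 30 to 34 mm to the +y side of home (the slots then clear the heads), and slid towards -y.
- seat_low (a point): The same for the lower slot, 78 mm below the upper one; this slot is 15 mm high (z = -9 to +6 mm), so the upper slot carries the weight.
- ear_notch (a point): Notch in the bar's flat ear, which reaches out to y = -80 mm at the top of the plate (20 mm high). Point: middle of the notch's open top, at the ear's top edge, 62 mm to the -y side of the grip's centre and 48 mm lower; the notch is 13 mm wide and 13 mm deep. Bar's axes.
- block: Light wooden block, 105 (x) x 94 (y) x 45 mm high, fixed on the counter beside the cabinet; two pencils at its +x end reach 139 mm high. Origin: on the counter, below the bar's grip. The bar stands upright in a saw cut 35 mm deep, its axes as the block's: lift it more than 35 mm to free it.
- knob_grip (a point): Centre of the spring knob's black paddle, 11 thick (x) x 40 long (y) x 24 mm high (z), turning about the vertical through this point; its axes turn with it. Parked: 252 mm above the counter, paddle's y axis 0.655 rad clockwise from the cabinet's y axis. It goes 14 mm down and 1.31 rad anticlockwise to lock. Steel cam 14 mm in radius under it, top 224 mm high.
- nose_tip (a point): Tip of the knob's 8 mm steel nose, on the knob's axis: 62 mm to the cabinet's -y side of the studs, 5.5 mm in front of the face. 189 mm above the counter when parked, 175 mm when locked, 7 mm deep in the ear's notch. The bracket that carries it stands on the cabinet's top, 38 mm wide, 12 mm high.
- plunger (a joint): How far knob and nose have come down from the parked height, m: 0 parked, 0.014 locked, negative while pulled above the parked height (stop at -0.008). The spring pushes down with 8 N when parked, 4 N when locked. The knob must be pulled up 5 mm or more before it turns.
- knob (a joint): Turn of the knob, rad, anticlockwise seen from above: 0 parked (some play), about 1.31 at the lock notch (stop at 1.35).
- jar: Bystander: glass jar, 64 mm diameter, 75 mm high, on the cabinet's top, on the knob's side. Origin: centre of its underside.
- carton: Bystander: open cardboard box 140 x 100 x 70 mm on the counter, on the side of the cabinet where the block is not. Origin: centre of its underside.
- tape: Bystander: roll of clear tape lying flat, 96 mm diameter, 24 mm high, on the cabinet's top. Origin: centre of its underside.
Not all that is in view belongs to the job. Of the things that look like the part that bears bar_grip, the largest one is meant.

How it is judged:
By the outcome, as a careful person would: the job done as asked, in the order asked, and still so for the second after the job is handed in, with the robot touching nothing.
It also fails if it takes over 64 s, if anything falls off the work surface, if the arm or the gripper's body presses on something with over 40 N, if the wrist force passes 120 N, or if a joint passes its speed limit or range.

## Working session

There is one attempt and no reset: what is moved stays moved. The work goes in short steps, Python scripts to look and compute and a tool call to move; the robot and the scene stay as the last step left them, time stands still between calls to the robot, and variables do not carry over. Pictures are saved under pics/ and viewed, about 8 in all and at most 12, crops included, and the job is handed in when it is done.

Besides the shell and the picture viewer there is one more tool, called in YAML: its name, and indented under it one key for each argument. apply_moves: Moves the arm, as the interface text tells. Its arguments: {"type":"object","properties":{"targets":{"type":"array"},"jaw":{"type":"number"}},"required":["targets"]}

```bash
mkdir -p pics; ls
python3 - <<'E'
from cell import *
import cv2,numpy as np
print(read_state())
for n in ("scene","side"):
    c=calibration(n);print(n,{k:(np.round(v,3).tolist() if k=="world_from_camera" else v) for k,v in c.items()})
    cv2.imwrite(f"pics/{n}0.png",get_image(n)[:,:,::-1])
E
```

```text
pics
{'clock': 0.0, 'qpos': array([ 1.06217298,  0.62934251,  0.03845487,  1.51838583, -0.02701083,
        0.99632667, -0.02001103]), 'qd': array([ 1.22595705e-03, -9.25345823e-04, -9.29473761e-04,  5.27655281e-04,
        2.62910960e-04, -4.26560028e-04,  2.95214772e-05]), 'tau': array([ 2.48869592e-04, -5.63411880e+01,  1.22626193e+00, -1.93443114e+01,
        1.10197012e-02,  1.05005069e-02,  6.85685407e-06]), 'eef_pos': array([ 278.2652311 , -586.71177852,  230.38598743]), 'tool_rot': array([-1.57274019e+00, -2.46274703e-05, -2.69879705e+00]), 'force': array([-0.9016581 ,  0.50049291, -0.00911482]), 'torque': array([ 0.01267127, -0.00255767,  0.0411184 ]), 'width': 85.36864562650796}
scene {'fx': 623.4607483988317, 'fy': 623.4607483988317, 'cx': 318.81946320714917, 'cy': 243.79565673851224, 'k1': -0.11817526922129853, 'world_from_camera': [[0.539, 0.701, -0.467, 1189.375], [0.842, -0.448, 0.3, -291.14], [0.001, -0.555, -0.832, 1273.271], [0.0, 0.0, 0.0, 1.0]]}
side {'fx': 520.4389587675264, 'fy': 520.4389587675264, 'cx': 320.4934266152146, 'cy': 240.077165944459, 'k1': -0.0557031208185341, 'world_from_camera': [[0.991, -0.104, 0.081, 474.761], [-0.13, -0.681, 0.721, -828.417], [-0.02, -0.725, -0.688, 1063.986], [0.0, 0.0, 0.0, 1.0]]}
```

View pics/scene0.png

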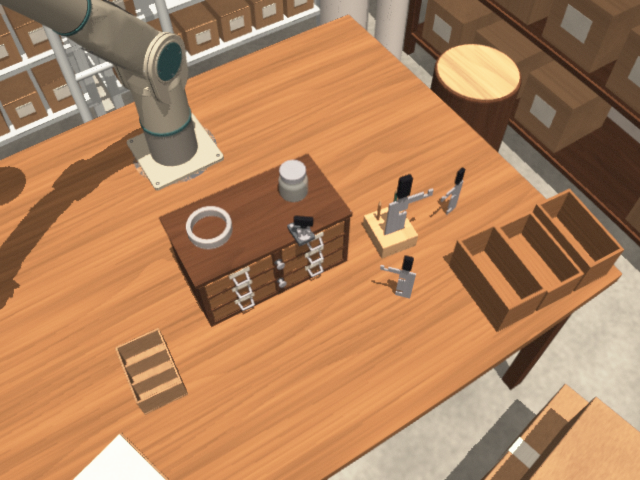

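View pics/side0.png

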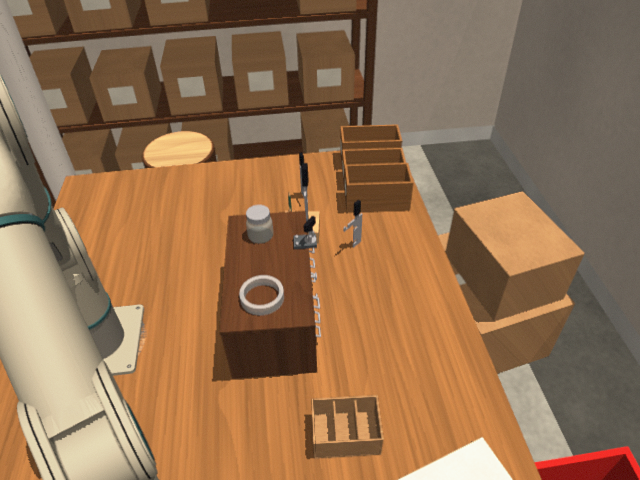

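The scene picture shows the cabinet (centre about (257,240)), the knob at (302,222), the largest bar in the block at (400,205), and two smaller lookalikes at (407,275) and (458,190). The side picture shows the same layout. Next I'll enlarge the parts that matter.

```bash
cat > h.py <<'E'
import numpy as np,cv2
from scipy.spatial.transform import Rotation as Ro
from scipy.optimize import least_squares
def ray(c,uv):
    d=np.array([(uv[0]-c['cx'])/c['fx'],(uv[1]-c['cy'])/c['fy']]);p=d.copy()
    for _ in range(20): p=d/(1+c['k1']*(p@p))
    T=np.array(c['world_from_camera']);v=T[:3,:3]@[p[0],p[1],1];return T[:3,3],v/np.linalg.norm(v)
def at_z(c,uv,z):
    o,v=ray(c,uv);return o+v*(z-o[2])/v[2]
def proj(c,P):
    T=np.array(c['world_from_camera']);q=(np.atleast_2d(P)-T[:3,3])@T[:3,:3]
    s=q[:,:2]/q[:,2:];s=s*(1+c['k1']*(s**2).sum(1,keepdims=True))
    return s*[c['fx'],c['fy']]+[c['cx'],c['cy']]
def crop(im,x0,y0,w,h,s):
    return cv2.resize(im[y0:y0+h,x0:x0+w],None,fx=s,fy=s,interpolation=cv2.INTER_CUBIC)
E
python3 - <<'E'
from h import *
a=cv2.imread('pics/scene0.png')
b=cv2.imread('pics/side0.png')
A=crop(a,160,155,200,150,4)
cv2.imwrite('pics/c1.png',A)
B=np.hstack([crop(a,355,165,80,120,5),crop(b,270,150,80,120,5)])
cv2.imwrite('pics/c2.png',B)
E
```

```text
(no output)
```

View pics/c1.png

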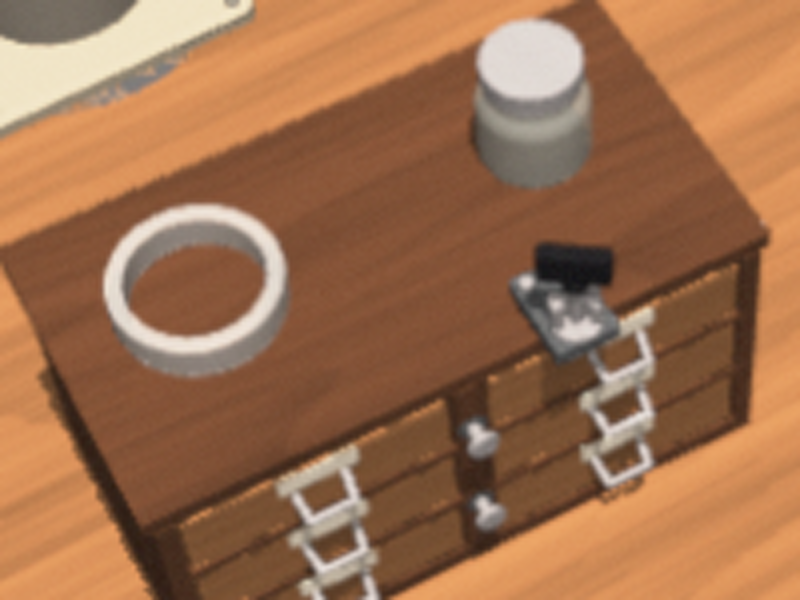

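View pics/c2.png

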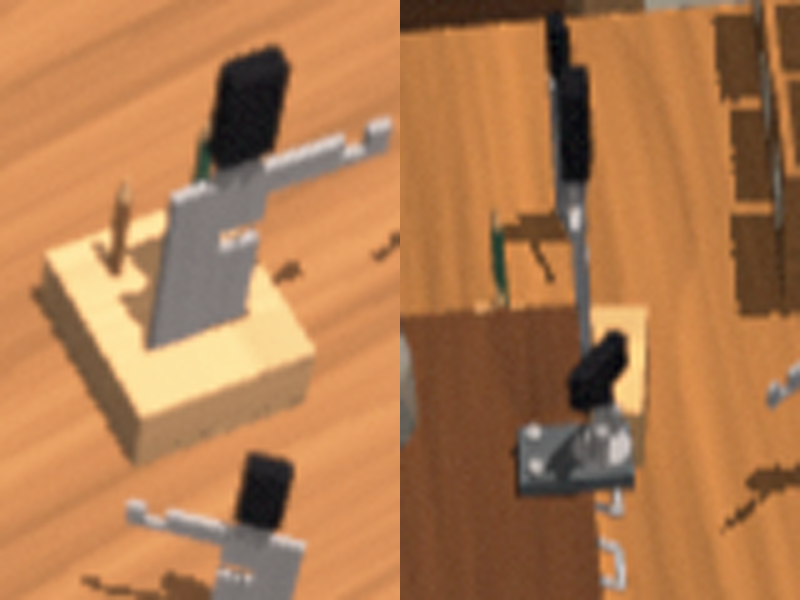

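c1: cabinet top corners in crop pixels are about (145,525), (5,245), (765,240) and (590,0). The stud heads are at (483,440) and (488,513), and the paddle is at (573,262). c2: the block's top corners are at (45,252), (140,417) and (315,350). The bar's grip top is near (255,55), and the plate's foot meets the block at (150,347).

Run:
```python
from cell import *
from h import *
S=calibration('scene');D=calibration('side')
f1=lambda u,v:(160+u/4,155+v/4)
f2=lambda u,v:(355+u/5,165+v/5)
f3=lambda u,v:(270+(u-400)/5,150+v/5)
obs=[((-100,180,190),f1(145,525)),((100,180,190),f1(5,245)),((-100,-180,190),f1(765,240)),((100,-180,190),f1(588,0)),((-115,0,138),f1(483,437)),((-115,0,60),f1(490,512)),((-105.5,-62,252),f1(573,265))]
def P(p,l):
    return Ro.from_euler('z',p[2]).apply(np.array(l,float))+[p[0],p[1],0]
def fit(obs,p0):
    r=least_squares(lambda p:np.concatenate([(proj(S if len(o)==2 else D,P(p,o[0]))[0]-o[1]) for o in obs]),p0,x_scale=[100,100,1])
    print(r.x.round(3),r.fun.reshape(-1,2).round(1).tolist());return r.x
p=fit(obs,[380,-100,3.1])
p=fit(obs+[((-105.5,-62,252),f3(600,370),1)],p)
for l in [(-105.5,0,138),(-105.5,-62,252)]:print(P(p,l).round(1))
# bar: origin below grip, z=0 at counter, grip 210
bo=[((0,-18,45),None)]
bar=[((0,0,242),f2(258,55)),((0,0,178),f2(240,165)),((-2.5,32,45),f2(150,347)),((2.5,32,162),f2(170,190)),((0,-80,162),f2(388,122)),((-2.5,-18,45),f2(247,318)),((0,0,242),f3(573,70),1)]
b=fit(bar,[380,200,3.1])
b2=fit(bar[:-1],b)
for uv in [(45,252),(140,417),(315,350)]:
    w=at_z(S,f2(*uv),45);print(w.round(1),Ro.from_euler('z',-b[2]).apply(w-[b[0],b[1],0]).round(1))
```

```text
[443.511  24.46    3.083] [[0.7, -1.3], [-0.3, -1.2], [-0.5, -0.7], [-0.7, -1.3], [0.3, 2.6], [0.3, 2.1], [0.1, -0.3]]
[443.592  24.438   3.083] [[0.7, -1.3], [-0.3, -1.2], [-0.5, -0.7], [-0.6, -1.3], [0.3, 2.6], [0.3, 2.1], [0.1, -0.3], [-0.2, -0.1]]
[548.9  18.3 138. ]
[552.5  80.2 252. ]
[566.999 331.387   2.966] [[-0.3, 1.3], [0.0, -2.3], [0.4, 0.4], [0.0, 0.5], [0.8, 0.1], [-0.4, -0.3], [-0.0, 1.2]]
[567.001 331.128   2.966] [[-0.4, 1.3], [-0.1, -2.3], [0.3, 0.4], [-0.1, 0.6], [0.7, 0.2], [-0.5, -0.3]]
[489.  289.2  45. ] [69.4 55.1 45. ]
[592.4 271.7  45. ] [-35.4  54.3  45. ]
[606.6 365.2  45. ] [-33.1 -40.2  45. ]
```

```bash
cat > plan.py <<'E'
# total move from a pose to (pos,yaw), tool down, as N equal rows in tool units
from h import *
def tp(s): return np.array(s['eef_pos']),Ro.from_euler('xyz',s['tool_rot'])
def down(yaw): return Ro.from_euler('xyz',[-np.pi/2,0,yaw])
def plan(p,R,pos,yaw,n,dec=2):
    R2=down(yaw);w=((R.inv()*R2).as_rotvec())
    t=np.round(np.degrees(w)/8/n,dec);rows=[];tgt=np.array(pos,float);p=p.copy()
    for i in range(n):
        d=R.inv().apply((tgt-p)/(n-i))/40;d=np.round(d,dec)
        p=p+R.apply(d*40);R=R*Ro.from_rotvec(np.radians(t*8))
        rows.append([*(d+0).tolist(),*(t+0).tolist()])
    print(str(rows).replace(' ','').replace('],[','],\n['),'-> end',p.round(1));return p,R
E
python3 - <<'E'
from cell import *
from plan import *
s=read_state();p,R=tp(s)
c=calibration('wrist');T=np.array(c['world_from_camera'])
print('cam in tool',R.inv().apply(T[:3,3]-p).round(1),(R.inv()*Ro.from_matrix(T[:3,:3])).as_matrix().round(3).tolist(),c['fx'],c['cx'],c['cy'],c['k1'])
p,R=plan(p,R,[560,-380,400],-2.2,9)
p,R=plan(p,R,[680,20,400],-1.75,11)
E
```

```text
cam in tool [ -79.8 -141.1    1.2] [[-0.001, 0.951, 0.309], [0.0, -0.309, 0.951], [1.0, 0.001, 0.0]] 363.4493596614506 320.83271332548605 242.3758525878208 -0.038523252589438985
[[-0.95,-0.47,-0.18,0.0,-0.4,0.0],
[-0.96,-0.47,-0.13,0.0,-0.4,0.0],
[-0.97,-0.47,-0.08,0.0,-0.4,0.0],
[-0.97,-0.47,-0.02,0.0,-0.4,0.0],
[-0.97,-0.47,0.03,0.0,-0.4,0.0],
[-0.97,-0.47,0.08,0.0,-0.4,0.0],
[-0.96,-0.47,0.14,0.0,-0.4,0.0],
[-0.95,-0.47,0.19,0.0,-0.4,0.0],
[-0.94,-0.48,0.25,0.0,-0.4,0.0]] -> end [ 559.9 -380.1  400.2]
[[-0.9,0.0,-0.31,0.0,-0.29,0.0],
[-0.91,0.0,-0.27,0.0,-0.29,0.0],
[-0.92,0.0,-0.24,0.0,-0.29,0.0],
[-0.93,0.0,-0.2,0.0,-0.29,0.0],
[-0.93,0.0,-0.16,0.0,-0.29,0.0],
[-0.94,0.0,-0.13,0.0,-0.29,0.0],
[-0.95,0.0,-0.09,0.0,-0.29,0.0],
[-0.95,0.0,-0.05,0.0,-0.29,0.0],
[-0.95,0.01,-0.01,0.0,-0.29,0.0],
[-0.95,0.0,0.03,0.0,-0.29,0.0],
[-0.94,0.01,0.07,0.0,-0.29,0.0]] -> end [679.9  20.  399.9]
```

apply_moves:
  targets:
    - [-0.95,-0.47,-0.18,0,-0.4,0]
    - [-0.96,-0.47,-0.13,0,-0.4,0]
    - [-0.97,-0.47,-0.08,0,-0.4,0]
    - [-0.97,-0.47,-0.02,0,-0.4,0]
    - [-0.97,-0.47,0.03,0,-0.4,0]
    - [-0.97,-0.47,0.08,0,-0.4,0]
    - [-0.96,-0.47,0.14,0,-0.4,0]
    - [-0.95,-0.47,0.19,0,-0.4,0]
    - [-0.94,-0.48,0.25,0,-0.4,0]

```text
clock: 1.23
eef_pos: [560.7, -379.4, 401.0]
tool_rot: [-1.572, -0.0, -2.194]
force: [0.5, -0.8, 0.4]
width: 85.5
```

apply_moves:
  targets:
    - [-0.9,0,-0.31,0,-0.29,0]
    - [-0.91,0,-0.27,0,-0.29,0]
    - [-0.92,0,-0.24,0,-0.29,0]
    - [-0.93,0,-0.2,0,-0.29,0]
    - [-0.93,0,-0.16,0,-0.29,0]
    - [-0.94,0,-0.13,0,-0.29,0]
    - [-0.95,0,-0.09,0,-0.29,0]
    - [-0.95,0,-0.05,0,-0.29,0]
    - [-0.95,0,0,0,-0.29,0]
    - [0,0,0,0,-0.29,0]
    - [0,0,0,0,0,0]

```text
clock: 2.6
eef_pos: [658.3, -53.8, 400.4]
tool_rot: [-1.572, -0.001, -1.792]
force: [-0.8, -0.6, 1.0]
width: 85.5
```

Run:
```python
from cell import *
from plan import *
s=read_state();print(s['clock'],s['eef_pos'],s['tool_rot'],s['qpos'].round(2))
c=calibration('wrist');im=get_image('wrist')[:,:,::-1];cv2.imwrite('pics/w1.png',im)
import pickle;pickle.dump(c,open('w1.pkl','wb'))
```

```text
2.6 [658.25552785 -53.79089696 400.41646448] [-1.57157594e+00 -1.31994697e-03 -1.79203586e+00] [ 0.17  0.54 -0.24  1.21  0.13  1.41 -0.28]
```

View pics/w1.png

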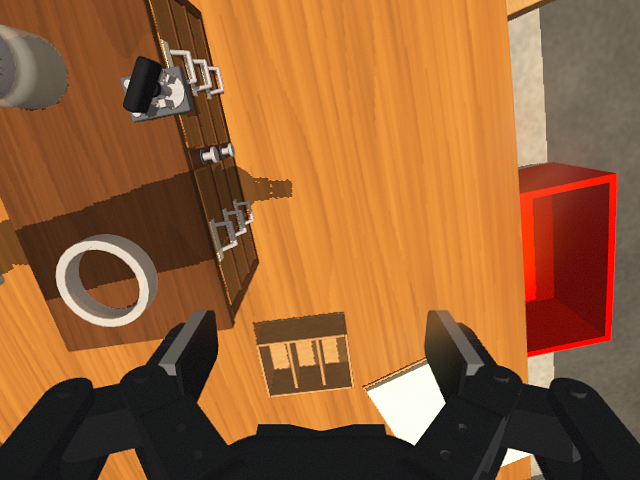

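The wrist view shows the jar, knob (about (145,85)), both studs (about (212,155) and (229,150)), the tape and the carton. I'll enlarge the knob and studs.

Run:
```python
from h import *
cv2.imwrite('pics/c3.png',crop(cv2.imread('pics/w1.png'),112,45,133,120,6)[:600])
```

```text
(no output)
```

View pics/c3.png

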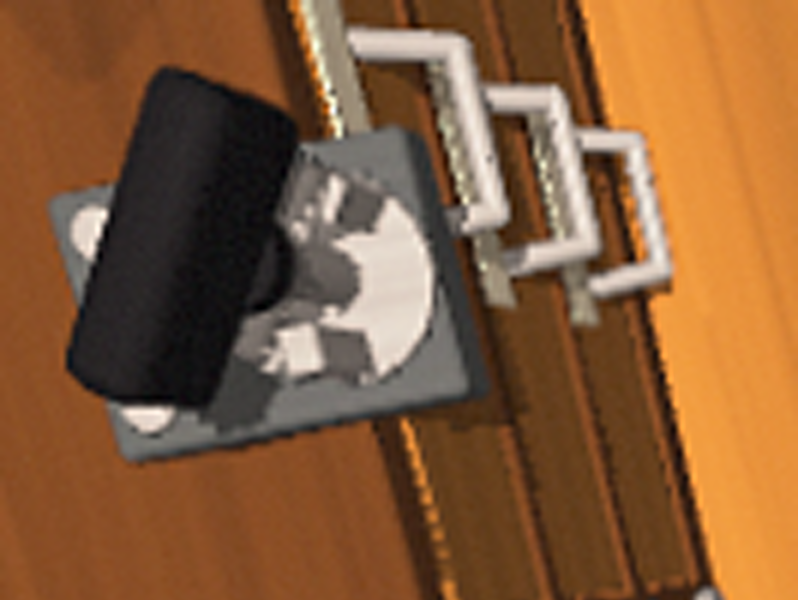

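Run:
```python
from h import *
a=cv2.imread('pics/w1.png')
cv2.imwrite('pics/c4.png',np.hstack([crop(a,195,130,50,50,8),crop(a,190,285,50,50,8)]))
```

```text
(no output)
```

View pics/c4.png

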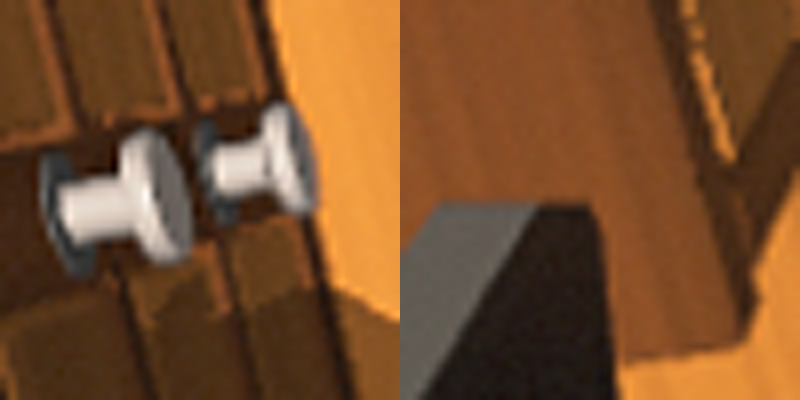

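Both studs show clearly. Head centres in crop pixels are (156,198) upper and (290,158) lower. The upper flange is at (68,214), and the cabinet's top front +y corner is at (742,345).

Run:
```python
from cell import *
from plan import *
import pickle
W=pickle.load(open('w1.pkl','rb'));S=calibration('scene')
P=lambda p,l:Ro.from_euler('z',p[2]).apply(np.array(l,float))+[p[0],p[1],0]
def fit(obs,p0):
    r=least_squares(lambda p:np.concatenate([(proj(o[2],P(p,o[0]))[0]-o[1]) for o in obs]),p0,x_scale=[100,100,1])
    print(r.x.round(3),r.fun.reshape(-1,2).round(1).tolist());p=r.x
    print(P(p,(-105.5,0,138)).round(1),P(p,(-105.5,-62,252)).round(1));return p
w=[((-113,0,138),(214.5,154.75),W),((-113,0,60),(231.25,149.8),W),((-105.5,-62,252),(142.5,84.7),W),((-100.5,0,138),(203.5,156.75),W)]
f1=lambda u,v:(160+u/4,155+v/4)
sc=[((-113,0,138),f1(481,437),S),((-113,0,60),f1(488,512),S),((-105.5,-62,252),f1(573,265),S)]
p=fit(w,[443,24,3.083]);fit(w[:2]+w[3:],p);fit(w+[((-100,180,190),(232.75,328.1),W)],p)
fit(w[:2]+w[3:]+[((-100,180,190),(232.75,328.1),W)],p)
fit(sc,p); q=fit(w+sc+[((-100,180,190),(232.75,328.1),W)],p)
# paddle yaw from silhouette
c=lambda u,v:at_z(W,(112+u/6,45+v/6),264)
a,b=c(165,68),c(68,365);print('paddle yaw',np.arctan2(*(a-b)[[1,0]]), (a-b).round(1), 'exp',q[2]-.655+np.pi/2)
p0,R0=tp(read_state())
b=[567,331.3];print(down(-1.746).as_matrix().round(2).tolist())
plan(p0,R0,[590,270,380],-1.746,9)
```

```text
[444.17   24.917   3.079] [[-0.0, -0.2], [0.0, -0.1], [0.1, 0.3], [-0.1, -0.3]]
[549.5  18.3 138. ] [553.4  80.2 252. ]
[444.065  23.294   3.092] [[0.0, -0.0], [0.1, 0.0], [-0.0, 0.0]]
[549.4  18.1 138. ] [552.5  80.  252. ]
[444.38   23.207   3.09 ] [[0.4, 0.2], [0.3, 0.2], [-0.3, 1.1], [0.3, 0.2], [-0.5, -2.6]]
[549.7  17.8 138. ] [552.9  79.7 252. ]
[443.933  22.385   3.094] [[0.1, 0.7], [0.1, 0.6], [0.1, 0.7], [-0.2, -2.3]]
[549.3  17.3 138. ] [552.3  79.2 252. ]
[440.255  32.8     3.015] [[-0.3, 0.4], [-0.3, -0.0], [0.5, -0.4]]
[544.9  19.5 138. ] [552.7  81.  252. ]
[444.081  23.252   3.09 ] [[0.1, 0.2], [0.1, 0.2], [-0.7, 1.1], [0.0, 0.2], [0.3, 2.2], [0.4, 1.7], [-0.1, -0.1], [-0.8, -2.6]]
[549.4  17.9 138. ] [552.6  79.8 252. ]
paddle yaw 0.8832602904565677 [23.2 28.3  0. ] exp 4.00628900577768
[[-0.17, 0.0, 0.98], [-0.98, -0.0, -0.17], [0.0, -1.0, 0.0]]
[[-0.84,0.06,-0.38,0.0,-0.04,0.0],
[-0.84,0.06,-0.38,0.0,-0.04,0.0],
[-0.84,0.06,-0.37,0.0,-0.04,0.0],
[-0.84,0.05,-0.37,0.0,-0.04,0.0],
[-0.85,0.06,-0.37,0.0,-0.04,0.0],
[-0.85,0.05,-0.36,0.0,-0.04,0.0],
[-0.85,0.06,-0.36,0.0,-0.04,0.0],
[-0.85,0.05,-0.35,0.0,-0.04,0.0],
[-0.85,0.06,-0.35,0.0,-0.04,0.0]] -> end [589.8 270.1 379.8]
```

apply_moves:
  targets:
    - [-0.84,0.06,-0.38,0,-0.04,0]
    - [-0.84,0.06,-0.38,0,-0.04,0]
    - [-0.84,0.06,-0.37,0,-0.04,0]
    - [-0.84,0.05,-0.37,0,-0.04,0]
    - [-0.85,0.06,-0.37,0,-0.04,0]
    - [-0.85,0.05,-0.36,0,-0.04,0]
    - [-0.85,0.06,-0.36,0,-0.04,0]
    - [-0.85,0.05,-0.35,0,-0.04,0]
    - [-0.85,0.06,-0.35,0,-0.04,0]
    - [0,0,0,0,0,0]
    - [0,0,0,0,0,0]

```text
clock: 4.03
eef_pos: [590.2, 269.5, 380.5]
tool_rot: [-1.57, -0.002, -1.744]
force: [-0.3, -0.9, -0.2]
width: 85.7
```

Run:
```python
from cell import *
from plan import *
s=read_state();print(s['clock'],s['eef_pos'],s['tool_rot'])
c=calibration('wrist');im=get_image('wrist')[:,:,::-1];cv2.imwrite('pics/w2.png',im)
import pickle;pickle.dump(c,open('w2.pkl','wb'))
print(proj(c,[567,331,242]),proj(c,[567,331,178]))
u,v=proj(c,[567,331,210])[0].astype(int);x,y=max(0,u-66),max(0,v-60);print(x,y)
cv2.imwrite('pics/c5.png',crop(im,x,y,132,100,6))
```

```text
4.025 [590.24628953 269.45231444 380.48437445] [-1.56992445e+00 -1.55560290e-03 -1.74378787e+00]
[[274.5497345  155.08031121]] [[282.86981096 149.41285256]]
213 91
```

View pics/c5.png

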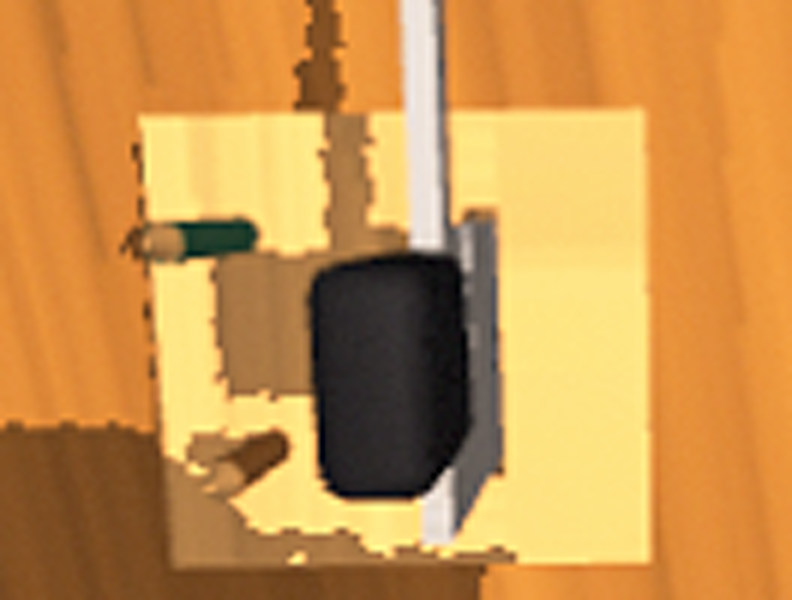

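The grip's top face is centred at crop (366,383), i.e. pixel (274,154.8), where the estimate predicts (274.5,155.1). I'll check the yaw from the ear and block edges.

Run:
```python
from cell import *
from plan import *
import pickle
W=pickle.load(open('w2.pkl','rb'))
c=lambda u,v,z:at_z(W,(213+u/6,91+v/6),z)
print(c(366,383,242).round(1))
for a,b,z in [((402,0),(412,240),162),((645,110),(652,562),45),((142,116),(172,568),45)]:
    d=c(*a,z)-c(*b,z);print(d.round(1),np.arctan2(d[1],d[0])+np.pi/2)
for a,b,z in [((142,116),(645,110),45),((172,568),(652,562),45)]:
    d=c(*a,z)-c(*b,z);print(d.round(1),np.arctan2(d[1],d[0]))
p,R=tp(read_state())
p,R=plan(p,R,[567,331,290],-1.738,4)
p,R=plan(p,R,[567,331,195],-1.738,4)
```

```text
[566.6 331.2 242. ]
[ 5.6 35.1  0. ] 2.982276452604916
[14.5 92.4  0. ] 2.9855383212679367
[15.8 92.5  0. ] 2.972397378095284
[-102.6   17.     0. ] 2.977655131442061
[-103.8   16.9    0. ] 2.980329894075629
[[-0.36,0.57,-0.21,0.0,-0.01,0.0],
[-0.36,0.56,-0.21,0.0,-0.01,0.0],
[-0.35,0.57,-0.21,0.0,-0.01,0.0],
[-0.36,0.56,-0.21,0.0,-0.01,0.0]] -> end [567.1 331.1 290.1]
[[0.0,0.59,0.0,0.0,0.0,0.0],
[0.0,0.6,0.0,0.0,0.0,0.0],
[0.0,0.59,0.0,0.0,0.0,0.0],
[0.0,0.6,-0.01,0.0,0.0,0.0]] -> end [566.8 331.  194.9]
```

apply_moves:
  targets:
    - [-0.36,0.57,-0.21,0,-0.02,0]
    - [-0.36,0.56,-0.21,0,-0.02,0]
    - [-0.36,0.57,-0.21,0,-0.02,0]
    - [-0.36,0.56,-0.21,0,-0.02,0]
    - [0,0,0,0,0,0]
    - [0,0.6,0,0,0,0]
    - [0,0.6,0,0,0,0]
    - [0,0.6,0,0,0,0]
    - [0,0.6,0,0,0,0]
    - [0,0,0,0,0,0]

```text
clock: 5.32
eef_pos: [566.5, 331.3, 193.5]
tool_rot: [-1.572, -0.003, -1.733]
force: [0.1, 0.1, 0.2]
width: 85.7
```

apply_moves:
  targets:
    - [0,0,0,0,0,0]
    - [0,0,0,0,0,0]
    - [0,0,0,0,0,0]
    - [0,0,0,0,0,0]
    - [0,0,0,0,0,0]
    - [0,0,0,0,0,0]
    - [0,0,0,0,0,0]
    - [0,0,0,0,0,0]
  jaw: -1

```text
clock: 6.32
eef_pos: [566.0, 334.2, 194.8]
tool_rot: [-1.57, 0.001, -1.73]
force: [-0.0, -0.5, 5.1]
width: 15.3
```

Run:
```python
from cell import *
from plan import *
for _ in range(3):
    s=read_state();print(s['clock'],s['eef_pos'].round(1),s['tool_rot'].round(4),s['force'].round(1),s['width'])
```

```text
6.325 [566.  334.2 194.8] [-1.5700e+00  7.0000e-04 -1.7298e+00] [-0.  -0.5  5.1] 15.345340191028765
6.325 [566.  334.2 194.8] [-1.5700e+00  7.0000e-04 -1.7298e+00] [-0.  -0.5  5.1] 15.345340191028765
6.325 [566.  334.2 194.8] [-1.5700e+00  7.0000e-04 -1.7298e+00] [-0.  -0.5  5.1] 15.345340191028765
```

apply_moves:
  targets:
    - [0,-0.4,0,0,0,0]
    - [0,-0.5,0,0,0,0]
    - [0,-0.6,0,0,0,0]
    - [0,-1,0,0,0,0]
    - [0,-1,0,0,0,0]
    - [0,-1,0,0,0,0]
    - [0,-0.5,0,0,0,0]
    - [0,0,0,0,0,0]
    - [0,0,0,0,0,0]

```text
clock: 7.45
eef_pos: [565.1, 333.3, 392.5]
tool_rot: [-1.573, -0.002, -1.73]
force: [0.6, -0.2, -3.2]
width: 15.1
```

Run:
```python
from cell import *
from plan import *
s=read_state();print(s['clock'],s['eef_pos'].round(1),s['tool_rot'].round(4),s['force'].round(1),s['width'])
cy=3.085;st=np.array([549.5,18.2]);C=lambda x,y:st+Ro.from_euler('z',cy).apply([x,y,0])[:2]
p,R=tp(s)
print(C(-80,33))
p,R=plan(p,R,[*C(-80,33),395],cy+np.pi/2-2*np.pi,10)
```

```text
7.45 [565.1 333.3 392.5] [-1.573  -0.0022 -1.7297] [ 0.6 -0.2 -3.2] 15.14395660679302
[627.5053642  -19.27216508]
[[0.85,0.0,0.29,0.0,-0.07,0.0],
[0.85,-0.01,0.29,0.0,-0.07,0.0],
[0.85,0.0,0.28,0.0,-0.07,0.0],
[0.85,-0.01,0.27,0.0,-0.07,0.0],
[0.86,0.0,0.26,0.0,-0.07,0.0],
[0.86,-0.01,0.25,0.0,-0.07,0.0],
[0.86,0.0,0.24,0.0,-0.07,0.0],
[0.86,-0.01,0.23,0.0,-0.07,0.0],
[0.87,0.0,0.23,0.0,-0.07,0.0],
[0.86,-0.01,0.22,0.0,-0.07,0.0]] -> end [627.5 -19.1 395. ]
```

apply_moves:
  targets:
    - [0.85,0,0.29,0,-0.07,0]
    - [0.85,0,0.29,0,-0.07,0]
    - [0.85,0,0.28,0,-0.07,0]
    - [0.85,0,0.27,0,-0.07,0]
    - [0.86,0,0.26,0,-0.07,0]
    - [0.86,0,0.25,0,-0.07,0]
    - [0.86,0,0.24,0,-0.07,0]
    - [0.86,0,0.23,0,-0.07,0]
    - [0.87,0,0.23,0,-0.07,0]
    - [0.86,0,0.22,0,-0.07,0]
    - [0,0,0,0,0,0]
    - [0,0,0,0,0,0]

```text
clock: 8.95
eef_pos: [627.5, -17.8, 392.8]
tool_rot: [-1.574, 0.001, -1.632]
force: [-0.4, 0.5, -3.9]
width: 15.3
```

Run:
```python
from cell import *
from plan import *
s=read_state();print(s['clock'],s['eef_pos'].round(1),s['tool_rot'].round(4),s['force'].round(1),s['width'])
cy=3.085;st=np.array([549.5,18.2]);C=lambda x,y:st+Ro.from_euler('z',cy).apply([x,y,0])[:2]
p,R=tp(s)
p,R=plan(p,R,[*C(-60,33),217],cy+np.pi/2-2*np.pi,7)
```

```text
8.95 [627.5 -17.8 392.8] [-1.5735e+00  1.0000e-03 -1.6317e+00] [-0.4  0.5 -3.9] 15.272252347456993
[[0.01,0.63,-0.07,0.0,0.0,0.0],
[0.01,0.63,-0.07,0.0,0.0,0.0],
[0.0,0.63,-0.07,0.0,0.0,0.0],
[0.01,0.63,-0.07,0.0,0.0,0.0],
[0.0,0.63,-0.07,0.0,0.0,0.0],
[0.01,0.62,-0.07,0.0,0.0,0.0],
[0.0,0.63,-0.07,0.0,0.0,0.0]] -> end [607.4 -18.  216.8]
```

apply_moves:
  targets:
    - [0,0.63,-0.07,0,0,0]
    - [0,0.63,-0.07,0,0,0]
    - [0,0.63,-0.07,0,0,0]
    - [0,0.63,-0.07,0,0,0]
    - [0,0.63,-0.07,0,0,0]
    - [0,0.62,-0.07,0,0,0]
    - [0,0.63,-0.07,0,0,0]
    - [0,0,0,0,0,0]
    - [0,0,0,0,0,0]

```text
clock: 10.07
eef_pos: [609.3, -16.3, 219.0]
tool_rot: [-1.569, 0.001, -1.631]
force: [0.9, -0.7, -3.5]
width: 15.3
```

Run:
```python
from cell import *
from plan import *
s=read_state();print(s['clock'],s['eef_pos'].round(1),s['tool_rot'].round(4),s['force'].round(1),s['width'])
c=calibration('wrist');im=get_image('wrist')[:,:,::-1];cv2.imwrite('pics/w3.png',im)
import pickle;pickle.dump((c,s),open('w3.pkl','wb'))
a=get_image('scene')[:,:,::-1];cv2.imwrite('pics/s3.png',a)
b=get_image('side')[:,:,::-1];cv2.imwrite('pics/d3.png',b)
n=proj(calibration('scene'),[[575,0,130]])[0].astype(int)
A=crop(a,n[0]-40,n[1]-60,80,120,5)
cv2.imwrite('pics/c6.png',np.hstack([A,crop(im,170,20,200,300,2)]));print(n)
```

```text
10.075 [609.3 -16.3 219. ] [-1.5693e+00  6.0000e-04 -1.6309e+00] [ 0.9 -0.7 -3.5] 15.32787557067854
[278 278]
```

View pics/c6.png

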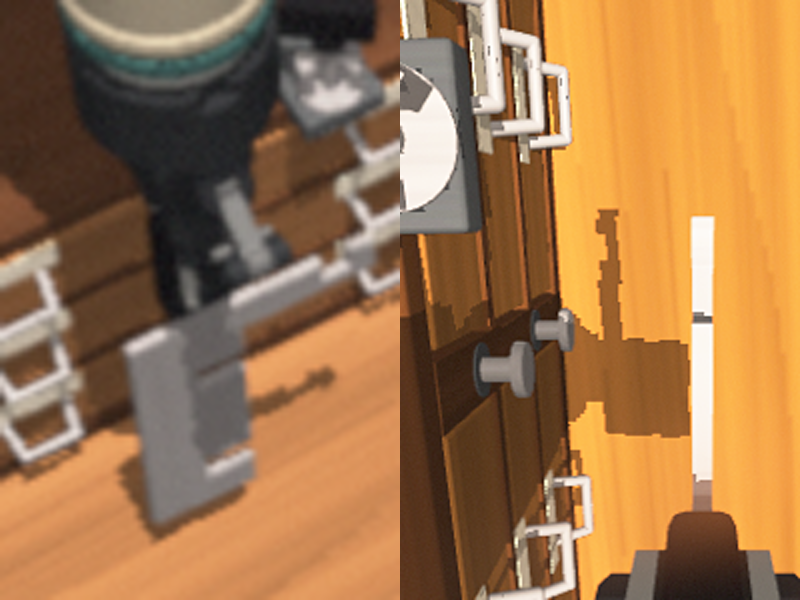

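The wrist view is clear: ear tip at crop (702,217), upper stud head at (522,370), lower head at (566,329). The bar hangs upright in front of the cabinet.

Run:
```python
from plan import *
import pickle
W,s=pickle.load(open('w3.pkl','rb'))
f=lambda u,v:(170+(u-400)/2,20+v/2)
cy=3.085;Q=Ro.from_euler('z',cy)
tip=at_z(W,f(702,217),s['eef_pos'][2]+15-48);print('tip',tip.round(1))
g=tip-Ro.from_euler('z',s['tool_rot'][2]-np.pi/2).apply([0,-80,0]);print('grip',g.round(1),'tcp',s['eef_pos'].round(1))
# bar edges direction
d=at_z(W,f(691,217),186)-at_z(W,f(691,475),186);print('bar yaw',np.arctan2(d[1],d[0])+np.pi/2,s['tool_rot'][2]+np.pi*1.5, 'len',np.linalg.norm(d))
d=at_z(W,f(478,233),202)-at_z(W,f(462,45),202);print('bracket yaw',np.arctan2(-d[1],-d[0])+np.pi/2)
def stud(p):
    return np.concatenate([(proj(W,Q.apply([x,0,0])+[p[0],p[1],z])[0]-f(*uv)) for x,z,uv in [(-7.5,138,(522,370)),(-7.5,60,(566,329)),(5,138,(487,370))]])
r=least_squares(stud,[549,18]);print('stud',r.x,r.fun.round(1))
print('bar seat in cab axes rel stud (want y 32):',Q.inv().apply([g[0]-r.x[0],g[1]-r.x[1],0]).round(1))
```

```text
tip [615.   60.4 186. ]
grip [610.2 -19.4 186. ] tcp [609.3 -16.3 219. ]
bar yaw 3.077950314050679 3.081488733992521 len 63.03191277320217
bracket yaw 3.0860053552519906
stud [549.65283139  18.39102128] [ 1.  -0.2  0.7  0.5 -1.5 -0.1]
bar seat in cab axes rel stud (want y 32): [-62.6  34.3   0. ]
```

apply_moves:
  targets:
    - [-0.02,0.02,-0.4,0,0,0]
    - [-0.02,0.02,-0.4,0,0,0]
    - [0,0,-0.3,0,0,0]
    - [0,0,-0.15,0,-0.02,0]
    - [0,0,0,0,0,0]
    - [0,0,0,0,0,0]
    - [0,0,0,0,0,0]

```text
clock: 11.1
eef_pos: [559.3, -12.7, 216.5]
tool_rot: [-1.57, 0.0, -1.629]
force: [-0.7, -0.1, -4.1]
width: 15.6
```

Run:
```python
from cell import *
from plan import *
cy=3.085;Q=Ro.from_euler('z',cy)
for i in range(6):
    s=read_state();print(s['clock'],Q.inv().apply(s['eef_pos']-[549.6,18.3,0]).round(1),s['tool_rot'].round(4),s['force'].round(1))
    if i<5: im=get_image('wrist')[:,:,::-1]
cv2.imwrite('pics/w4.png',im)
```

```text
11.1 [-11.4  30.4 216.5] [-1.5703e+00  1.0000e-04 -1.6294e+00] [-0.7 -0.1 -4.1]
11.15 [-11.3  30.4 216.5] [-1.5705e+00  1.0000e-04 -1.6294e+00] [ 0.3 -0.3 -3.7]
11.2 [-11.2  30.4 216.4] [-1.5707e+00  1.0000e-04 -1.6293e+00] [ 0.7  0.1 -4.1]
11.25 [-11.1  30.4 216.4] [-1.5708e+00  1.0000e-04 -1.6293e+00] [ 0.1  0.2 -3.4]
11.3 [-11.1  30.4 216.4] [-1.5708  0.     -1.6293] [-0.5  0.8 -3.5]
11.35 [-11.   30.4 216.5] [-1.5708  0.     -1.6293] [ 0.3 -0.4 -3.4]
```

apply_moves:
  targets:
    - [0,-0.02,-0.14,0,0,0]
    - [0,0,-0.13,0,0,0]
    - [0,0,0,0,0,0]
    - [0,0,0,0,0,0]
    - [0,0,0,0,0,0]

```text
clock: 11.98
eef_pos: [548.2, -12.1, 217.4]
tool_rot: [-1.57, 0.0, -1.629]
force: [1.1, -0.0, -4.2]
width: 15.4
```

Run:
```python
from cell import *
from plan import *
import pickle
cy=3.085;Q=Ro.from_euler('z',cy)
s=read_state();print(s['clock'],Q.inv().apply(s['eef_pos']-[549.6,18.3,0]).round(1),s['tool_rot'].round(4),s['force'].round(1))
pickle.dump((calibration('wrist'),s),open('w5.pkl','wb'));im=get_image('wrist')[:,:,::-1]
a=get_image('scene')[:,:,::-1]
n=proj(calibration('scene'),[[550,0,120]])[0].astype(int)
cv2.imwrite('pics/c7.png',np.hstack([crop(a,n[0]-33,n[1]-50,66,100,6),crop(im,230,80,100,150,4)]))
```

```text
11.975 [ -0.3  30.4 217.4] [-1.5704e+00  1.0000e-04 -1.6293e+00] [ 1.1 -0.  -4.2]
```

View pics/c7.png

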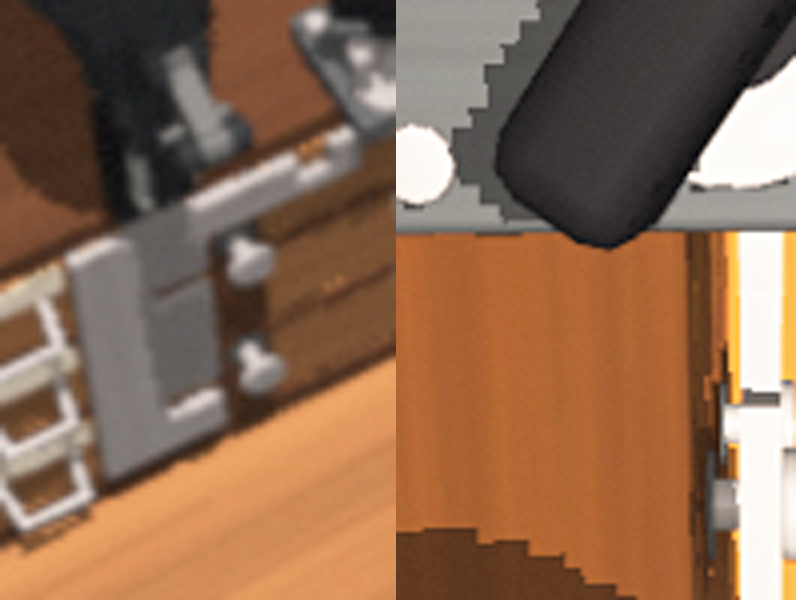

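The bar is beside the studs with its plate between the face and the heads, and the slots level with the shanks. I'll check the depth numerically.

Run:
```python
from cell import *
from plan import *
c=calibration('wrist');im=get_image('wrist');cv2.imwrite('pics/w6.png',im[:,:,::-1])
for r in (186,206): print(r,[tuple(int(v) for v in im[r,x]) for x in range(302,346,1)])
cy=3.085;Q=Ro.from_euler('z',cy)
for z in (138,60):
  print(z,[(x,proj(c,Q.apply([x,0,0])+[549.6,18.3,z])[0].round(1).tolist()) for x in (5.5,-5.5,-9.5)])
```

```text
186 [(165, 95, 48), (133, 76, 38), (94, 55, 33), (93, 57, 29), (90, 56, 30), (91, 56, 33), (91, 55, 34), (84, 49, 26), (61, 34, 17), (129, 128, 121), (228, 215, 201), (255, 252, 246), (255, 253, 249), (254, 252, 248), (254, 251, 248), (254, 251, 247), (254, 251, 247), (254, 251, 247), (254, 251, 247), (254, 251, 248), (254, 251, 248), (254, 251, 248), (254, 251, 248), (254, 252, 248), (253, 249, 245), (253, 251, 247), (255, 254, 254), (251, 243, 233), (252, 202, 127), (254, 189, 72), (253, 192, 82), (253, 188, 75), (253, 186, 77), (253, 184, 76), (253, 187, 78), (253, 188, 79), (253, 188, 74), (253, 189, 78), (253, 190, 80), (253, 187, 78), (253, 186, 79), (252, 183, 79), (251, 180, 76), (251, 178, 73)]
206 [(169, 96, 51), (117, 65, 38), (80, 49, 29), (98, 57, 32), (77, 47, 25), (61, 42, 31), (79, 75, 70), (128, 125, 119), (168, 157, 151), (177, 164, 158), (177, 164, 157), (176, 163, 156), (174, 161, 154), (198, 182, 173), (254, 248, 241), (255, 253, 249), (254, 251, 247), (254, 251, 246), (254, 251, 246), (254, 251, 247), (254, 251, 247), (254, 251, 246), (254, 251, 248), (255, 253, 250), (234, 221, 211), (245, 236, 227), (253, 248, 244), (253, 249, 245), (254, 251, 248), (254, 252, 250), (248, 236, 223), (248, 190, 124), (251, 174, 67), (252, 181, 76), (252, 183, 78), (253, 185, 78), (253, 186, 77), (253, 189, 81), (253, 187, 78), (253, 187, 80), (253, 183, 77), (252, 181, 78), (252, 180, 76), (251, 177, 76)]
138 [(5.5, [309.7, 206.3]), (-5.5, [327.5, 206.3]), (-9.5, [334.0, 206.3])]
60 [(5.5, [312.3, 186.0]), (-5.5, [325.7, 186.0]), (-9.5, [330.6, 186.0])]
```

apply_moves:
  targets:
    - [0,0,-0.02,0,0,0]
    - [-0.15,0,0,0,0,0]
    - [-0.15,0,0,0,0,0]
    - [-0.15,0,0,0,0,0]
    - [0,0,0,0,0,0]
    - [0,0,0,0,0,0]

```text
clock: 12.88
eef_pos: [548.2, 5.9, 217.3]
tool_rot: [-1.571, -0.0, -1.629]
force: [0.3, -0.3, -3.6]
width: 15.2
```

apply_moves:
  targets:
    - [-0.1,0,0,0,0,0]
    - [-0.1,0,0,0,0,0]
    - [-0.1,0,0,0,0,0]
    - [0,0,0,0,0,0]
    - [0,0,0,0,0,0]
    - [0,0,0,0,0,0]

```text
clock: 13.62
eef_pos: [549.0, 17.8, 217.3]
tool_rot: [-1.571, -0.0, -1.63]
force: [0.2, -0.1, -3.0]
width: 15.4
```

apply_moves:
  targets:
    - [-0.04,0,0,0,0,0]
    - [-0.04,0,0,0,0,0]
    - [0,0,0,0,0,0]
    - [0,0,0,0,0,0]
    - [0,0,0,0,0,0]

```text
clock: 14.25
eef_pos: [549.2, 21.2, 217.3]
tool_rot: [-1.571, 0.0, -1.629]
force: [0.2, -0.6, -3.6]
width: 15.3
```

apply_moves:
  targets:
    - [-0.04,0,0,0,0,0]
    - [0,0,0,0,0,0]
    - [0,0,0,0,0,0]

```text
clock: 14.62
eef_pos: [549.2, 22.0, 217.3]
tool_rot: [-1.571, -0.001, -1.63]
force: [0.5, -2.4, -2.8]
width: 15.5
```

apply_moves:
  targets:
    - [-0.03,0,0,0,0,0]
    - [0,0,0,0,0,0]
    - [0,0,0,0,0,0]

```text
clock: 15.0
eef_pos: [549.2, 22.5, 217.3]
tool_rot: [-1.571, -0.002, -1.63]
force: [0.3, -5.2, -3.4]
width: 15.2
```

apply_moves:
  targets:
    - [0,0.04,0,0,0,0]
    - [0,0,0,0,0,0]
    - [0,0,0,0,0,0]

```text
clock: 15.38
eef_pos: [549.4, 22.5, 215.8]
tool_rot: [-1.571, -0.002, -1.63]
force: [-0.0, -6.2, -3.0]
width: 15.7
```

apply_moves:
  targets:
    - [0,0.03,0,0,0,0]
    - [0,0,0,0,0,0]
    - [0,0,0,0,0,0]

```text
clock: 15.75
eef_pos: [549.4, 22.5, 214.7]
tool_rot: [-1.57, -0.002, -1.63]
force: [-0.8, -5.7, -2.1]
width: 15.1
```

apply_moves:
  targets:
    - [0,0.03,0,0,0,0]
    - [0,0,0,0,0,0]
    - [0,0,0,0,0,0]

```text
clock: 16.12
eef_pos: [549.5, 22.5, 214.4]
tool_rot: [-1.57, -0.002, -1.63]
force: [-1.0, -5.7, 4.4]
width: 15.0
```

Run:
```python
from cell import *
from plan import *
s=read_state();print(s['clock'],s['eef_pos'].round(1),s['tool_rot'].round(4),s['force'].round(1))
im=get_image('wrist');cv2.imwrite('pics/w7.png',im[:,:,::-1])
```

```text
16.125 [549.5  22.5 214.4] [-1.5699 -0.0021 -1.6301] [-1.  -5.7  4.4]
```

apply_moves:
  targets:
    - [0,0,0,0,0,0]
    - [0,0,0,0,0,0]
    - [0,0,0,0,0,0]
    - [0,0,0,0,0,0]
  jaw: -0.1

```text
clock: 16.68
eef_pos: [549.4, 24.4, 213.3]
tool_rot: [-1.571, 0.0, -1.629]
force: [-0.2, 0.1, 0.0]
width: 38.2
```

apply_moves:
  targets:
    - [0,-0.3,0,0,0,0]
    - [0,-0.6,0,0,0,0]
    - [0,-1,0,0,0,0]
    - [0,-0.8,0,0,0,0]
    - [0.5,0,0,0,0,0]
    - [0,0,0,0,0,0]
    - [0,0,0,0,0,0]

```text
clock: 17.55
eef_pos: [547.9, 4.7, 321.3]
tool_rot: [-1.571, 0.001, -1.629]
force: [0.3, -0.0, 0.0]
width: 38.6
```

Run:
```python
from cell import *
from plan import *
import pickle
s=read_state();print(s['clock'],s['eef_pos'].round(1),s['tool_rot'].round(4),s['force'].round(1),s['width'],s['qpos'].round(2))
c=calibration('wrist');pickle.dump(c,open('w8.pkl','wb'));im=get_image('wrist')[:,:,::-1];cv2.imwrite('pics/w8.png',im)
a=get_image('scene')[:,:,::-1]
n=proj(calibration('scene'),[[550,30,130]])[0].astype(int)
w=proj(c,[[551,50,200]])[0].astype(int);x,y=max(0,w[0]-50),max(0,w[1]-75);print(n,x,y)
cv2.imwrite('pics/c8.png',np.hstack([crop(a,n[0]-33,n[1]-50,66,100,6),crop(im,x,y,100,150,4)]))
```

```text
17.55 [547.9   4.7 321.3] [-1.5712e+00  7.0000e-04 -1.6290e+00] [ 0.3 -0.   0. ] 38.604599914684556 [ 0.14  0.4  -0.29  1.67  0.13  1.09 -0.25]
[284 263] 269 98
```

View pics/c8.png

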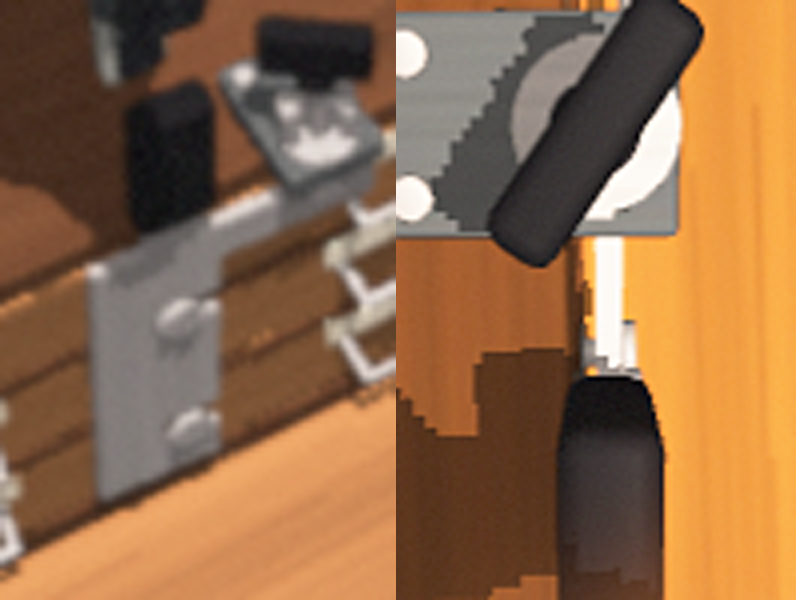

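The bar hangs flat behind both stud heads, slots home, and the gripper is clear of it. The knob's paddle is centred at about crop (597,122), with its long edge running from (703,30) to (545,265).

Run:
```python
from cell import *
from plan import *
import pickle
W=pickle.load(open('w8.pkl','rb'));f=lambda u,v,z:at_z(W,(269+(u-396)/4,98+v/4),z)
print('knob',f(597.5,121.5,258).round(1),f(597,125,224).round(1),'exp 553 80')
d=f(703,30,258)-f(545,265,258);yw=np.arctan2(d[1],d[0])+np.pi/2;print('paddle frame yaw',yw,'exp',3.085-.655)
p,R=tp(read_state());ty=2.43-np.pi/2-np.pi;print(ty)
p,R=plan(p,R,[553,80,320],ty,5)
```

```text
knob [552.6  81.3 258. ] [552.4  80.5 224. ] exp 553 80
paddle frame yaw 2.4787410894033672 exp 2.4299999999999997
-2.2823889803846895
[[-0.38,0.01,0.0,0.0,0.94,0.0],
[-0.37,0.0,-0.04,0.0,0.94,0.0],
[-0.36,0.01,-0.09,0.0,0.94,0.0],
[-0.35,0.0,-0.14,0.0,0.94,0.0],
[-0.33,0.01,-0.19,0.0,0.94,0.0]] -> end [553.1  80.  319.9]
```

apply_moves:
  targets:
    - [-0.39,0,0,0,0.91,0]
    - [-0.38,0,-0.04,0,0.91,0]
    - [-0.37,0,-0.09,0,0.91,0]
    - [-0.35,0,-0.14,0,0.91,0]
    - [-0.33,0,-0.18,0,0.91,0]
    - [0,0,0,0,0,0]
    - [0,0,0,0,0,0]

```text
clock: 18.52
eef_pos: [553.2, 79.7, 321.1]
tool_rot: [-1.571, -0.001, -2.262]
force: [1.1, 0.1, 0.0]
width: 38.5
```

Run:
```python
from cell import *
from plan import *
s=read_state();p,R=tp(s);print(s['clock'],p.round(1),s['tool_rot'].round(3))
p,R=plan(p,R,[552.7,80.5,237],-2.265,4)
```

```text
18.525 [553.2  79.7 321.1] [-1.571e+00 -1.000e-03 -2.262e+00]
[[0.0,0.53,-0.01,0.0,0.0,0.0],
[0.0,0.52,0.0,0.0,0.0,0.0],
[0.0,0.53,-0.01,0.0,0.0,0.0],
[-0.01,0.52,0.0,0.0,0.0,0.0]] -> end [552.8  80.4 237.1]
```

apply_moves:
  targets:
    - [0,0.53,-0.01,0,0,0]
    - [0,0.52,-0.01,0,0,0]
    - [0,0.53,0,0,0,0]
    - [0,0.52,0,0,0,0]
    - [0,0,0,0,0,0]
    - [0,0,0,0,0,0]

```text
clock: 19.27
eef_pos: [553.3, 80.1, 238.0]
tool_rot: [-1.57, 0.001, -2.265]
force: [1.0, 0.4, 1.2]
width: 38.4
```

apply_moves:
  targets:
    - [0,0,0,0,0,0]
    - [0,0,0,0,0,0]
    - [0,0,0,0,0,0]
    - [0,0,0,0,0,0]
    - [0,0,0,0,0,0]
  jaw: -1

```text
clock: 19.9
eef_pos: [551.8, 82.0, 238.4]
tool_rot: [-1.572, 0.001, -2.263]
force: [-3.8, 2.3, 5.0]
width: 9.8
```

apply_moves:
  targets:
    - [0,-0.08,0,0,0,0]
    - [0,-0.06,0,0,0,0]
    - [0,0,0,0,0,0]
    - [0,0,0,0,0,0]

```text
clock: 20.4
eef_pos: [551.8, 81.8, 242.1]
tool_rot: [-1.573, -0.0, -2.264]
force: [-1.3, 5.8, -9.8]
width: 9.8
```

apply_moves:
  targets:
    - [0,-0.06,0,0,0,0]
    - [0,0,0,0,0,0]
    - [0,0,0,0,0,0]

```text
clock: 20.78
eef_pos: [551.8, 81.8, 244.4]
tool_rot: [-1.573, -0.0, -2.264]
force: [-1.6, 5.4, -10.7]
width: 9.8
```

apply_moves:
  targets:
    - [0,-0.03,0,0,0,0]
    - [0,0,0,0,0,0]
    - [0,0,0,0,-0.4,0]
    - [0,0,0,0,-0.6,0]
    - [0,0,0,0,0,0]
    - [0,0,0,0,0,0]

```text
clock: 21.52
eef_pos: [551.7, 81.8, 245.5]
tool_rot: [-1.574, -0.0, -2.124]
force: [-1.4, 6.8, -11.3]
width: 9.9
```

apply_moves:
  targets:
    - [0,0,0,0,-0.7,0]
    - [0,0,0,0,-0.7,0]
    - [0,0,0,0,-0.7,0]
    - [0,0,0,0,-0.7,0]
    - [0,0,0,0,-0.7,0]
    - [0,0,0,0,-0.7,0]
    - [0,0,0,0,0,0]
    - [0,0,0,0,0,0]

```text
clock: 22.52
eef_pos: [551.2, 82.0, 245.3]
tool_rot: [-1.574, 0.002, -1.538]
force: [-0.9, 6.1, -11.8]
width: 9.9
```

Run:
```python
from cell import *
s=read_state();print(s['clock'],s['eef_pos'].round(1),s['tool_rot'].round(3),s['force'].round(1),s['torque'].round(2),s['width'])
```

```text
22.525 [551.2  82.  245.3] [-1.574  0.002 -1.538] [ -0.9   6.1 -11.8] [1.53 0.37 0.  ] 9.901321887060531
```

apply_moves:
  targets:
    - [0,0,0,0,-0.7,0]
    - [0,0,0,0,-0.7,0]
    - [0,0,0,0,-0.7,0]
    - [0,0,0,0,-0.7,0]
    - [0,0,0,0,-0.7,0]
    - [0,0,0,0,-0.4,0]
    - [0,0,0,0,0,0]
    - [0,0,0,0,0,0]

```text
clock: 23.52
eef_pos: [550.6, 82.0, 245.1]
tool_rot: [-1.574, 0.004, -0.993]
force: [-2.7, 6.0, -11.1]
width: 10.2
```

Run:
```python
from cell import *
s=read_state();print(s['clock'],s['eef_pos'].round(1),s['tool_rot'].round(3),s['force'].round(1),s['torque'].round(2),s['width'])
```

```text
23.525 [550.6  82.  245.1] [-1.574  0.004 -0.993] [ -2.7   6.  -11.1] [ 1.54  0.6  -0.02] 10.184419048540333
```

apply_moves:
  targets:
    - [0,0,0,0,-0.15,0]
    - [0,0,0,0,0,0]
    - [0,0.1,0,0,0,0]
    - [0,0.08,0,0,0,0]
    - [0,0,0,0,0,0]
    - [0,0,0,0,0,0]

```text
clock: 24.28
eef_pos: [550.6, 82.0, 238.2]
tool_rot: [-1.574, 0.004, -0.972]
force: [-3.6, 5.4, -8.6]
width: 9.7
```

apply_moves:
  targets:
    - [0,0.1,0,0,0,0]
    - [0,0,0,0,0,0]
    - [0,0,0,0,0,0]

```text
clock: 24.65
eef_pos: [550.6, 82.0, 234.4]
tool_rot: [-1.574, 0.004, -0.972]
force: [-5.0, 6.2, -7.3]
width: 9.8
```

apply_moves:
  targets:
    - [0,0,0,0,0,0]
    - [0,0,0,0,0,0]
    - [0,0,0,0,0,0]
    - [0,0,0,0,0,0]
  jaw: -0.1

```text
clock: 25.15
eef_pos: [553.1, 80.2, 235.7]
tool_rot: [-1.57, -0.001, -0.974]
force: [-0.1, -0.2, -0.3]
width: 38.4
```

apply_moves:
  targets:
    - [0,-0.4,0,0,0,0]
    - [0,-0.7,0,0,0,0]
    - [0,-1,0,0,0,0]
    - [0,-1,0,0,0,0]
    - [0.9,-0.5,0,0,0,0]
    - [0.9,0,0,0,0,0]
    - [0,0,0,0,0,0]
    - [0,0,0,0,0,0]

```text
clock: 26.15
eef_pos: [592.9, 21.8, 379.9]
tool_rot: [-1.57, 0.001, -0.972]
force: [-0.0, 0.9, -0.1]
width: 38.2
```

Run:
```python
from cell import *
from plan import *
s=read_state();print(s['clock'],s['eef_pos'].round(1),s['tool_rot'].round(4),s['force'].round(1))
c=calibration('wrist');im=get_image('wrist')[:,:,::-1];cv2.imwrite('pics/w9.png',im)
a=get_image('scene')[:,:,::-1];cv2.imwrite('pics/s9.png',a)
n=proj(calibration('scene'),[[550,50,150]])[0].astype(int)
print(proj(calibration('scene'),[[552.7,80.5,252],[552.7,80.5,238]]).round(1),n)
w=proj(c,[[551,60,220]])[0].astype(int);x,y=min(540,max(0,w[0]-50)),max(0,w[1]-75);print(w,x,y)
cv2.imwrite('pics/c9.png',np.hstack([crop(a,n[0]-33,n[1]-50,66,100,6),crop(im,x,y,100,150,4)]))
```

```text
26.15 [592.9  21.8 379.9] [-1.5701e+00  7.0000e-04 -9.7240e-01] [-0.   0.9 -0.1]
[[303.5 221. ]
 [303.7 225. ]] [291 254]
[303 154] 253 79
```

View pics/c9.png

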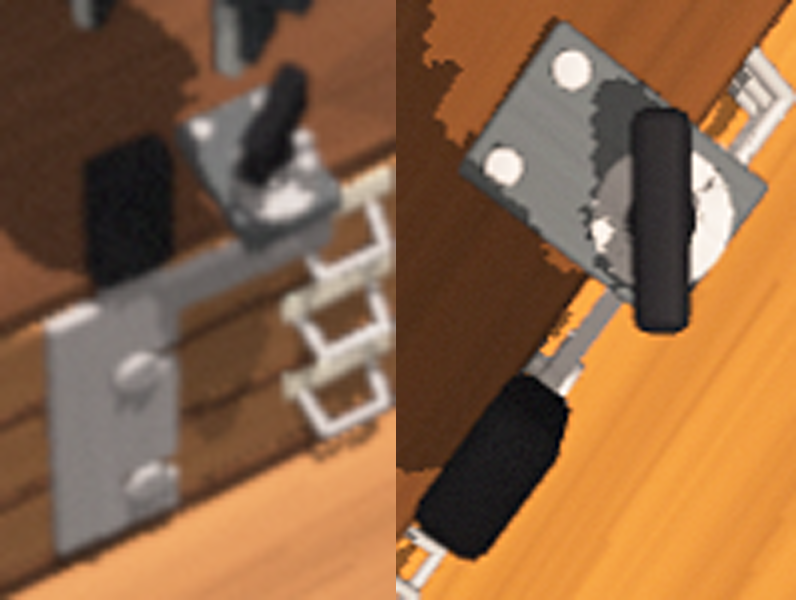

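The bar is hanging home. The paddle has turned and now lines up with the tool at the lock angle. I'll check its height by projecting the paddle's box for parked, part-way and locked.

Run:
```python
from cell import *
from plan import *
import itertools
c=calibration('wrist');S=calibration('scene')
w=cv2.imread('pics/w9.png');
yaw=3.085+.655;Q=Ro.from_euler('z',yaw)
box=np.array(list(itertools.product((-5.5,5.5),(-20,20),(-12,12))))
def sil(img,cen,r):
    g=(img.max(2)<62).astype(np.uint8)
    n,l,st,ce=cv2.connectedComponentsWithStats(g);i=[k for k in range(1,n)if st[k,4]>100];k=min(i,key=lambda k:np.hypot(*(ce[k]-cen)));return st[k],ce[k].round(1)
print('wrist obs',sil(w,(319,134),0));print('scene obs',sil(cv2.imread('pics/s9.png'),(303.5,224),0))
for z in (252,245,238):
    B=Q.apply(box)+[552.7,80.5,z]
    for n,C in(('w',c),('s',S)):
        q=proj(C,B);print(z,n,q.min(0).round(1),(q.max(0)-q.min(0)).round(1),'ctr',proj(C,[[552.7,80.5,z]])[0].round(1))
```

```text
wrist obs (array([311, 105,  17,  57, 797], dtype=int32), array([318.7, 132.6]))
scene obs (array([298, 215,  11,  20, 123], dtype=int32), array([303.3, 225. ]))
252 w [311.6 105.3] [16.5 60.8] ctr [319.8 135.8]
252 s [296.8 209.3] [13.2 23.5] ctr [303.5 221. ]
245 w [311.8 105.8] [16.1 59.2] ctr [319.8 135.5]
245 s [296.9 211.3] [13.2 23.4] ctr [303.6 223. ]
238 w [312.  106.3] [15.7 57.7] ctr [319.8 135.3]
238 s [297.  213.4] [13.1 23.3] ctr [303.7 225. ]
```

Run:
```python
from cell import *
print(finish_job(),read_state()['clock'])
```

```text
the job is handed in; nothing more can be done
the job is handed in; nothing more can be done
```

The cabinet is locked up and the job is handed in, at about 26 s on the robot's clock. I lifted the bar from its block and slid it onto the two studs until its slots met their closed ends (about 5 N). Then I lowered it until the upper stud took the weight and let go. I pulled the knob up about 7 mm, turned it about 1.3 rad anticlockwise, lowered it past its parked height and released it to snap down.

**Last checks:**
- **Bar:** it hangs flat behind both stud heads.
- **Knob height:** in the scene picture the paddle's centre is at row 225.0. That matches locked; parked would be 221.0. Its length in the wrist picture also fits locked best (57 px, against 57.7 expected locked and 60.8 parked).
- **Knob angle:** the paddle lines up with the lock angle, by eye in the wrist view.
- **Robot:** the gripper stands clear of everything, with no force on it. The highest wrist force I read was about 14 N.

No check failed. Two things I did not confirm directly: the nose inside the ear's notch, which the bracket hides from view, and a separate look at the jar, carton and tape at the end. The arm was not planned to touch them, and I saw no unexpected contact force.

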